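# Gauge two carburetor sleeves and sort them

### The job

Sort the two aluminium carburetor sleeves on the upright gauge pin: slide the one whose bore fits over the pin all the way down to the pin's foot and leave it there. Put the other one, whose bore is too small for the pin, into the open steel parts drawer.

Things in the scene. Friction and masses are not known exactly. Their poses are not given: they have to be found in the camera images.
- wide_center (a point): The sleeve that fits: a plain round tube with a wide bore of 30 mm (wall 7 mm), 44 mm in outer diameter and 40 mm tall, standing upright on the bench with its bore vertical; aluminium, about 90 g. The point is at its centre, half-way up (20 mm above its underside); z is the bore's axis.
- narrow_center (a point): The sleeve that does not fit: a plain round thick-walled tube with a narrow bore of 12 mm (wall 16 mm), 44 mm in outer diameter and 40 mm tall, standing upright on the bench with its bore vertical; aluminium, about 150 g. The point is at its centre, half-way up (20 mm above its underside); z is the bore's axis.
- pin_foot (a point): The gauge: a fixed steel pin standing upright on a round dark foot 72 mm in diameter and 12 mm thick. The point is on the pin's axis at the top face of the foot, where a sleeve that is fully down rests its underside; z is up the pin. The pin is 20 mm thick for 40 mm above this point, then tapers to 6 mm at its tip, 58 mm above this point.
- drawer_floor (a point): The open steel parts drawer, fixed, drawn out of its low grey housing on its rails. The point is the centre of the inside floor, 4 mm above the bench. Inside it measures 172 mm square; the walls are 4 mm thick and rise 41 mm above the floor. x points from the handle to the housing (62 mm tall, beginning about 92 mm from the point), z is up.
There are look-alikes about, which are no part of the job. Leave any green or red look-alike of the part that bears pin_foot alone.

How it is judged:
By the outcome, as a careful person would: the job done as asked, in the order asked, and still so for the second after the job is handed in, with the robot touching nothing.
It also fails if it takes over 56 s, if anything falls off the work surface, if the arm or the gripper's body presses on something with over 40 N, if the wrist force passes 120 N, or if a joint passes its speed limit or range.

### The arm

A 7-joint arm with a two-finger parallel gripper is mounted at the origin on the work surface. World frame = base frame: x ahead of the robot, y to its left, z up, the work surface at z = 0. Lengths are in m, angles in rad, forces in N, time in s.
With the tool pointing down it reaches from about 0.425 to 0.95 m from the base axis. Payload 4.7 kg.
Tool frame: the origin (TCP) lies between the finger pads; the fingertips stand 25 mm ahead of it and the grasp point (between the pads) lies 6 mm ahead of it (ctrl.tips_ahead is the distance from the TCP to the fingertips, in m); z points along the fingers, y is the direction in which the jaws open and shut (so a half turn about z gives the same grasp; the last joint's range is limited). The gripper opens to 87 mm and grips with 3 to 60 N. Pads are 19 mm wide; open, the fingers measure 117 mm over their backs; the gripper's body (75 mm by 190 mm) begins 51 mm behind the grasp point.
Start: joints at [-1.303, 0.469, -0.049, 1.532, 0.024, 1.141, -0.082], TCP at [0.197, 0.646, 0.248] pointing down, gripper open.
Joint ranges: [-2.59, 2.59], [-0.33, 1.99], [-1.39, 1.29], [0.1, 2.45], [-1.04, 4.18], [0.21, 1.99], [-2.66, 2.66]. Speed limits (rad/s): [2.57, 2.57, 3.14, 3.14, 3.14, 3.14, 3.14].

### API

Orientations are given as a rotation vector (axis times angle).
In Python, from workcell import telemetry, read_camera, camera_model, ctrl gives the robot as it stands. The module is installed in compiled form; this text tells all that it offers.
- The arm moves only by the shell command python3 -m crank 'ROWS' [FORCE]. ROWS is JSON, one flat list of numbers, 5 for each row, row after row: the shift along the tool's x, y, z in mm, then the turn about the tool's z in rad, then the opening in per cent of the stroke, from 0 (shut) to 100 (fully open). A call has 1 to 20 rows; each row is the pose to reach, as a shift and turn from the pose commanded when the call began, along the tool's axes at that moment; what a row does not reach only later rows make up. A row lasts 1/12 s, in which the tool goes at most 41.7 mm and 7.16 degrees, less where a joint would pass 70% of its speed; a pose out of reach is approached as far as the arm can. A call with a gripper value outside its range is refused whole. The fingers move at their own pace and stop on an object; FORCE is the grip in N (left out, the last holds). Time passes only in rows, so rows that repeat a pose let the fingers close. It gives the time, the measured TCP pose, the force and the opening at its end, in the units of the state.
- telemetry.sense(): the state, without advancing time (a new reading comes with each control period).
- read_camera(name): name is "side" or "top"; returns the picture (480x640x3 uint8, red, green, blue); there is no depth.
- camera_model(name): a dict with "mtx" (3x3 intrinsics, pixels), "D" ([k1, k2, p1, p2, k3] as OpenCV has them; the pictures are not rectified), "extrinsics" (4x4, takes a point from world to camera coordinates). Camera axes: x right, y down, z forward; pixel columns grow to the right and rows downward; lengths in m; the calibration is good to about 2 mm. A picture is of the moment at which its call begins. camera_model takes no time and is no camera call.
- ctrl.close_job(): hands the job in, once; it reports no verdict.
The state is a dict: "clock": time; "joints": joint angles; "qvel": joint speeds; "tau": joint torques, N m; "eef_pos": TCP position; "ee_rot": TCP orientation; "force": force on the tool from outside, world axes, zero at the start; "ft_torque": the same for the moment, N m; "gripper_width": finger opening in m.
Only numpy, scipy, OpenCV 4.12 (cv2) and the standard library are available. Lean on these libraries where they do the work, as an engineer would, in place of code of your own. Each camera call takes 0.05 s, during which the arm holds its last target.

## Working session

There is one attempt and no reset: what is moved stays moved. The work goes in short steps, Python scripts to look and compute and a shell command to move; the robot and the scene stay as the last step left them, time stands still between calls to the robot, and variables do not carry over. Pictures are saved under pics/ and viewed, and the job is handed in when it is done.

```bash
mkdir -p pics
python3 - <<'E'
from workcell import telemetry, read_camera, camera_model, ctrl
import cv2
for n in("side","top"):
    im=read_camera(n); cv2.imwrite(f"pics/{n}0.png",im[:,:,::-1])
    print(camera_model(n))
print(telemetry.sense(), ctrl.tips_ahead)
E
```

```text
{'mtx': array([[620.22062116,   0.        , 330.5425265 ],
       [  0.        , 620.22062116, 227.7027041 ],
       [  0.        ,   0.        ,   1.        ]]), 'D': array([0.07545678, 0.        , 0.        , 0.        , 0.        ]), 'extrinsics': array([[ 0.85072694, -0.52548254, -0.01147902, -0.4365018 ],
       [-0.41663155, -0.66086696, -0.62423795,  0.23790392],
       [ 0.32044004,  0.53583856, -0.78114993,  1.2460014 ],
       [ 0.        ,  0.        ,  0.        ,  1.        ]])}
{'mtx': array([[573.43724705,   0.        , 322.37062592],
       [  0.        , 573.43724705, 238.10721981],
       [  0.        ,   0.        ,   1.        ]]), 'D': array([-0.1190742,  0.       ,  0.       ,  0.       ,  0.       ]), 'extrinsics': array([[ 6.53804163e-04, -9.99940552e-01,  1.08842060e-02,
        -2.08125742e-02],
       [-9.94050749e-01, -1.83534017e-03, -1.08902435e-01,
         4.76905720e-01],
       [ 1.08915937e-01, -1.07482523e-02, -9.93992854e-01,
         9.74711774e-01],
       [ 0.00000000e+00,  0.00000000e+00,  0.00000000e+00,
         1.00000000e+00]])}
{'clock': 0.1, 'joints': array([-1.30291013,  0.46934603, -0.04858634,  1.53356179,  0.02410251,
        1.14096432, -0.08228011]), 'qvel': array([ 2.08678856e-04, -3.46359186e-05, -5.57055931e-04, -8.44062312e-04,
        3.82187980e-04,  4.10726302e-04, -1.42802097e-04]), 'tau': array([ 2.62828516e-04, -5.09171927e+01, -8.13034619e-02, -2.36829579e+01,
       -6.14568614e-02,  3.44651006e-02,  6.60172554e-05]), 'eef_pos': array([0.19725256, 0.64503372, 0.24661961]), 'ee_rot': array([-4.64388440e-01, -3.10688923e+00,  2.64422575e-03]), 'force': array([-0.06566677, -0.41051869,  0.23860127]), 'ft_torque': array([-0.00982008,  0.05532618, -0.02104491]), 'gripper_width': 0.08687836473599207} 0.025
```

View pics/side0.png

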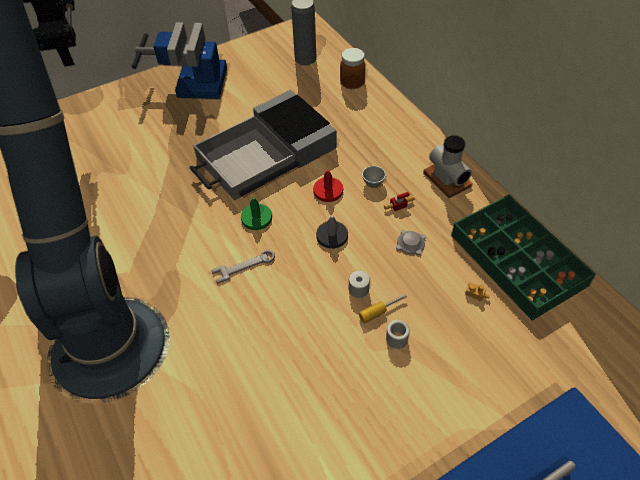

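View pics/top0.png

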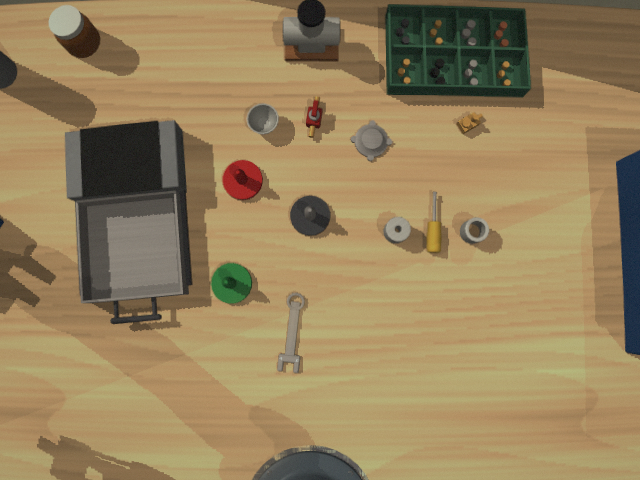

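Candidates: for the gauge, the dark one at side (332,234) / top (311,216), the green one at side (257,214) and the red one at side (328,188). The dark steel pin is the one described. For the sleeves, narrow is at top (397,230), with a small hole, and wide is at top (475,231), with a big hole. I'll check these in an enlarged crop.

Run:
```python
import cv2,numpy as np
t=cv2.imread("pics/top0.png");s=cv2.imread("pics/side0.png")
a=cv2.resize(t[170:270,280:500],None,fx=3.6,fy=3.0,interpolation=cv2.INTER_CUBIC)
a=cv2.resize(t[180:265,285:497],(792,318),interpolation=cv2.INTER_CUBIC)
b=cv2.resize(s[210:360,310:430],(340,425)[::1],interpolation=cv2.INTER_CUBIC)
b=cv2.resize(s[210:352,305:425],(236,280),interpolation=cv2.INTER_CUBIC)
c=np.zeros((600,800,3),np.uint8);c[:318,:792]=a;c[318:598,:236]=b
d=cv2.resize(t[110:310,60:200],(196,280));c[318:598,250:446]=d
cv2.imwrite("pics/crop0.png",c)
```

```text
(no output)
```

View pics/crop0.png

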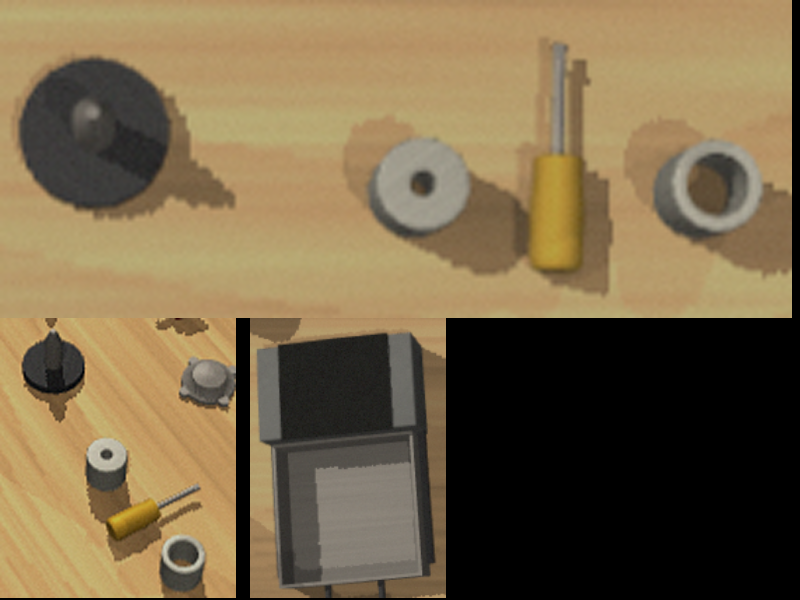

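The crop confirms it: dark grey gauge at left, the narrow-bore sleeve at top px (398,229), and the wide-bore one at (475,229) with bench wood visible through the bore. The screwdriver lies between them. Next I'll measure.

```bash
cat > h.py <<'E'
import cv2,numpy as np
from workcell import camera_model
def ray(n,uv):
    m=camera_model(n);p=cv2.undistortPoints(np.array([[uv]],float),m["mtx"],m["D"])[0,0]
    E=m["extrinsics"];R,t=E[:3,:3],E[:3,3]
    d=R.T@np.array([p[0],p[1],1]);return -R.T@t,d/np.linalg.norm(d)
def onz(n,uv,z):
    o,d=ray(n,uv);return (o+d*(z-o[2])/d[2])[:2]
def pix(n,P):
    m=camera_model(n);E=m["extrinsics"]
    return cv2.projectPoints(np.array([P],float),cv2.Rodrigues(E[:3,:3])[0],E[:3,3],m["mtx"],m["D"])[0][0,0]
def blob(im,mask,c,r):
    w=np.zeros(mask.shape,np.uint8);cv2.circle(w,c,r,255,-1)
    m=cv2.bitwise_and(mask,w)
    cs,_=cv2.findContours(m,cv2.RETR_EXTERNAL,cv2.CHAIN_APPROX_NONE)
    return max(cs,key=cv2.contourArea)
E
python3 - <<'E'
from h import *
np.set_printoptions(precision=4,suppress=True)
ims={n:cv2.imread(f"pics/{n}0.png") for n in("top","side")}
def gray(n,lo,hi,sat):
    h=cv2.cvtColor(ims[n],cv2.COLOR_BGR2HSV)
    return cv2.inRange(h,(0,0,lo),(180,sat,hi))
for name,n,c,r,lo,hi,z in [("narrow","top",(397,230),20,135,255,.04),("wide","top",(475,231),20,135,255,.04),("narrow","side",(360,278),14,135,255,.04),("wide","side",(398,328),16,135,255,.04),
   ("foot","top",(311,216),26,0,90,.012),("foot","side",(332,236),22,0,80,.012)]:
    k=blob(ims[n],gray(n,lo,hi,70 if hi==255 else 110),c,r)
    (e,ax,an)=cv2.fitEllipse(cv2.convexHull(k)) ;print(name,n,e,ax,cv2.boundingRect(k),onz(n,e,z))
# drawer rim corners, top image (approx eyeballed)
E
python3 - <<'E'
import cv2
t=cv2.imread("pics/top0.png")
cv2.imwrite("pics/drawer.png",cv2.resize(t[110:330,50:210],None,fx=2.7,fy=2.7,interpolation=cv2.INTER_CUBIC))
E
```

```text
narrow top (397.8155517578125, 228.4034423828125) (23.812824249267578, 24.34852409362793) (386, 217, 25, 24) [ 0.4925 -0.1506]
wide top (476.6017761230469, 228.89451599121094) (23.303394317626953, 24.363428115844727) (465, 217, 24, 24) [ 0.4921 -0.2892]
narrow side (358.917724609375, 278.7156982421875) (16.438203811645508, 19.92372703552246) (349, 271, 21, 17) [ 0.4914 -0.1484]
wide side (397.6666564941406, 329.0689697265625) (18.680513381958008, 21.499637603759766) (387, 320, 22, 19) [ 0.4906 -0.2874]
foot top (309.9454650878906, 215.4136962890625) (39.65799331665039, 40.067569732666016) (290, 196, 41, 40) [0.519  0.0017]
foot side (331.72076416015625, 233.44515991210938) (30.16745376586914, 30.84942054748535) (316, 217, 32, 32) [0.5179 0.0025]
```

View pics/drawer.png

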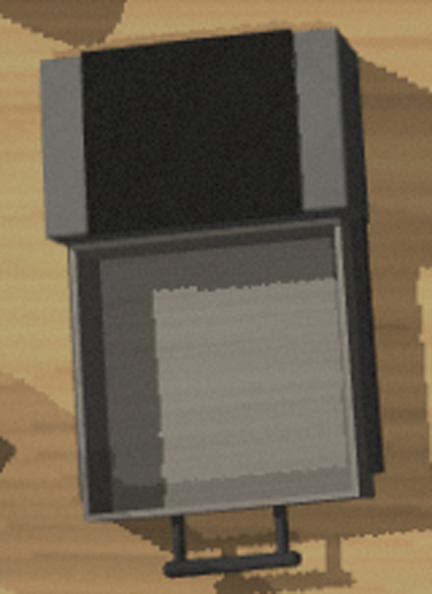

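```bash
cat >> h.py <<'E'
from scipy.spatial.transform import Rotation as Ro
from workcell import telemetry
def go(P,yaw=0.):
    s=telemetry.sense();R=Ro.from_rotvec(s["ee_rot"]).as_matrix()
    y=R[:,1];a=np.arctan2(y[1],y[0])
    print("shift mm",np.round(R.T@(np.array(P)-s["eef_pos"])*1000,1),"turn",round(a-yaw,4),"pos",np.round(s["eef_pos"],4),"tilt",np.round(R[:,2],4),"F",np.round(s["force"],1),"w",round(s["gripper_width"],4),"t",round(s["clock"],2))
E
python3 - <<'E'
from h import *
o=np.array([50,110])
c=[onz("top",tuple(np.array(p)/2.7+o),.045) for p in [(83,520),(357,496),(338,222),(72,248)]]
print(np.round(c,4),np.mean(c,0), [np.linalg.norm(c[i]-c[i-1]) for i in range(4)])
P=np.mean(c,0); print("side proj of drawer floor centre",pix("side",[*P,.004]))
print("pin tip proj",pix("top",[.5185,.002,.07]),pix("side",[.5185,.002,.07]))
go([.5,.2,.2])
E
```

```text
[[0.3623 0.3965]
 [0.3791 0.2187]
 [0.5546 0.2358]
 [0.5382 0.4119]] [0.45854036 0.31574665] [np.float64(0.1765808539944804), np.float64(0.17859061367177717), np.float64(0.1763216752188768), np.float64(0.17677782151193452)]
side proj of drawer floor centre [245.86402966 162.19179793]
pin tip proj [309.42734215 210.60312217] [331.79602564 217.13920605]
shift mm [-419.6 -337.    47.2] turn 1.2741 pos [0.1973 0.645  0.2466] tilt [-4.0e-04 -1.6e-03 -1.0e+00] F [-0.1 -0.4  0.2] w 0.0869 t 0.1
```

```bash
python3 -m crank '[-420,-337,47,1.274,100, -420,-337,47,1.274,100, -420,-337,47,1.274,100, -420,-337,47,1.274,100, -420,-337,47,1.274,100, -420,-337,47,1.274,100, -420,-337,47,1.274,100, -420,-337,47,1.274,100, -420,-337,47,1.274,100, -420,-337,47,1.274,100, -420,-337,47,1.274,100, -420,-337,47,1.274,100, -420,-337,47,1.274,100, -420,-337,47,1.274,100, -420,-337,47,1.274,100, -420,-337,47,1.274,100, -420,-337,47,1.274,100]' 20; python3 -c "
from h import *
go([.4915,-.288,.13])"
```

```text
clock: 1.52
eef_pos: [0.4996, 0.202, 0.2003]
ee_rot: [-2.218, -2.224, 0.0]
force: [-0.3, 1.2, -0.1]
gripper_width: 0.0872
shift mm [-490.    -9.3   70. ] turn 0.0028 pos [0.4996 0.202  0.2003] tilt [-9.e-04  6.e-04 -1.e+00] F [-0.3  1.2 -0.1] w 0.0872 t 1.52
```

```bash
python3 -m crank '[-490,-9,70,0,100, -490,-9,70,0,100, -490,-9,70,0,100, -490,-9,70,0,100, -490,-9,70,0,100, -490,-9,70,0,100, -490,-9,70,0,100, -490,-9,70,0,100, -490,-9,70,0,100, -490,-9,70,0,100, -490,-9,70,0,100, -490,-9,70,0,100, -490,-9,70,0,100, -490,-9,70,0,100, -490,-9,70,0,100, -490,-9,70,0,100]'
python3 - <<'E'
from h import *
from workcell import read_camera
go([.4915,-.288,.032])
im=read_camera("top")[:,:,::-1];cv2.imwrite("pics/top1.png",im)
im=read_camera("side")[:,:,::-1];cv2.imwrite("pics/side1.png",im)
E
```

```text
clock: 2.85
eef_pos: [0.4925, -0.2868, 0.1304]
ee_rot: [-2.216, -2.225, -0.002]
force: [0.0, -0.3, -0.2]
gripper_width: 0.087
shift mm [-1.4 -1.  98.4] turn 0.0042 pos [ 0.4925 -0.2868  0.1304] tilt [ 1.0e-04  1.6e-03 -1.0e+00] F [ 0.  -0.3 -0.2] w 0.087 t 2.85
```

View pics/side1.png

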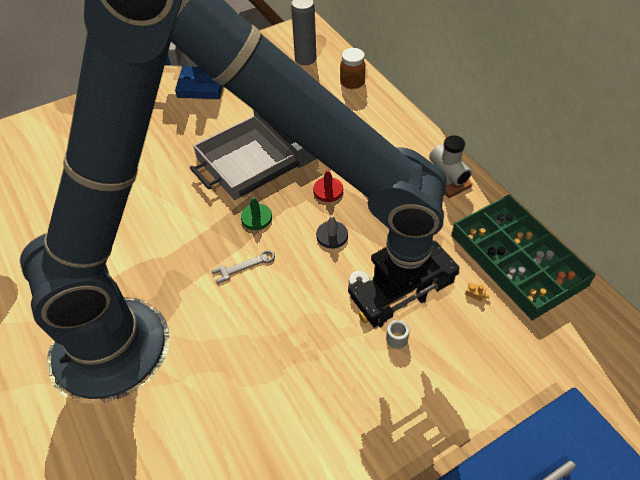

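The gripper hangs above the wide sleeve at side (398,333), with the screwdriver clear of the fingers. I'll descend and grip.

```bash
python3 -m crank '[-1,-1,40,0.004,100, -1,-1,70,0.004,100, -1,-1,98,0.004,100, -1,-1,98,0.004,100, -1,-1,98,0.004,100, -1,-1,98,0.004,40, -1,-1,98,0.004,30, -1,-1,98,0.004,30, -1,-1,98,0.004,30, -1,-1,98,0.004,30, -1,-1,98,0.004,30, -1,-1,98,0.004,30]' 25; python3 -c "
from h import *
go([.4915,-.288,.18])"
```

```text
clock: 3.95
eef_pos: [0.4906, -0.2906, 0.0328]
ee_rot: [2.226, 2.217, 0.0]
force: [1.2, -0.7, -0.2]
gripper_width: 0.0483
shift mm [   2.6    1.  -147.2] turn -0.004 pos [ 0.4906 -0.2906  0.0328] tilt [ 5.e-04 -1.e-04 -1.e+00] F [ 1.2 -0.7 -0.2] w 0.0483 t 3.95
```

```bash
python3 -m crank '[0,0,0,0,20, 0,0,0,0,20, 0,0,0,0,20, 0,0,0,0,20, 0,0,0,0,20]' 25; python3 -c "
from h import *
go([.4915,-.288,.18])"
```

```text
clock: 4.37
eef_pos: [0.4907, -0.2907, 0.0327]
ee_rot: [2.226, 2.217, 0.001]
force: [-0.4, 0.0, 3.5]
gripper_width: 0.0436
shift mm [   2.7    0.8 -147.3] turn -0.004 pos [ 0.4907 -0.2907  0.0327] tilt [ 6.e-04 -1.e-04 -1.e+00] F [-0.4  0.   3.5] w 0.0436 t 4.37
```

```bash
python3 -m crank '[0,0,-40,0,20, 0,0,-80,0,20, 0,0,-110,0,20, 30,3,-118,0,20, 70,7,-118,0,20, 110,11,-118,0,20, 150,15,-118,0,20, 190,18,-118,0,20, 230,22,-118,0,20, 265,26,-118,0,20, 290,28,-118,0,20, 290,28,-118,0,20, 290,28,-118,0,20, 290,28,-118,0,20, 290,28,-118,0,20]' 25
python3 - <<'E'
from h import *
from workcell import read_camera
go([.5185,-.0007,.10])
s=read_camera("side")[:,:,::-1];cv2.imwrite("pics/side2.png",s)
t=read_camera("top")[:,:,::-1]
go([.5185,-.0007,.10])
c=np.hstack([cv2.resize(s[130:280,250:410],(400,375),interpolation=cv2.INTER_CUBIC),cv2.resize(t[140:290,230:390],(400,375),interpolation=cv2.INTER_CUBIC)])
cv2.imwrite("pics/c2.png",c)
E
```

```text
clock: 5.62
eef_pos: [0.5192, -0.0024, 0.1503]
ee_rot: [2.229, 2.214, -0.001]
force: [0.2, 0.1, -0.6]
gripper_width: 0.0433
shift mm [ 1.8 -0.7 50.3] turn -0.0067 pos [ 0.5192 -0.0024  0.1503] tilt [-6.e-04 -7.e-04 -1.e+00] F [ 0.2  0.1 -0.6] w 0.0433 t 5.62
shift mm [ 1.7 -0.9 50.5] turn -0.0069 pos [ 0.5194 -0.0023  0.1505] tilt [-2.e-04 -4.e-04 -1.e+00] F [ 1.  -0.1 -1.7] w 0.0436 t 5.72
```

View pics/c2.png

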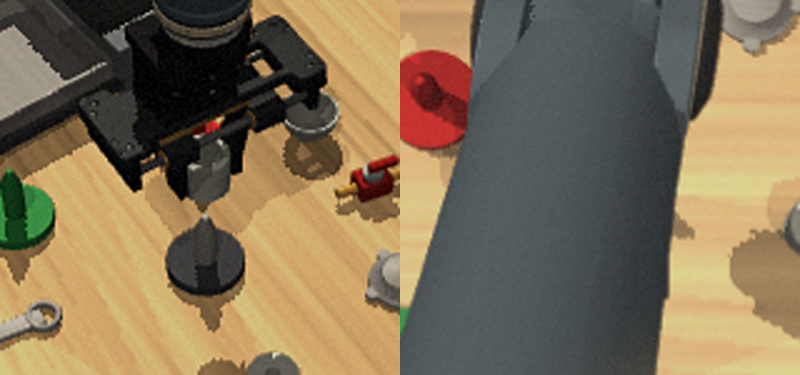

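Run:
```python
from h import *
for P in [(.5185,.002,.118),(.5185,.002,.158),(.5185,.002,.07),(.5185,.002,.012),(.5194,.0004,.138),(.5185,.002,.138)]: print(P,pix("side",P))
s=cv2.imread("pics/side2.png")
cv2.imwrite("pics/c3.png",cv2.resize(s[170:260,300:370],(560,600)[:2] if 0 else (466,600),interpolation=cv2.INTER_CUBIC))
```

```text
(0.5185, 0.002, 0.118) [331.57301395 202.7689854 ]
(0.5185, 0.002, 0.158) [331.37728514 190.15069933]
(0.5185, 0.002, 0.07) [331.79602564 217.13920605]
(0.5185, 0.002, 0.012) [332.04969819 233.47613555]
(0.5194, 0.0004, 0.138) [332.24043163 196.84702168]
(0.5185, 0.002, 0.138) [331.47632105 196.53607872]
```

View pics/c3.png

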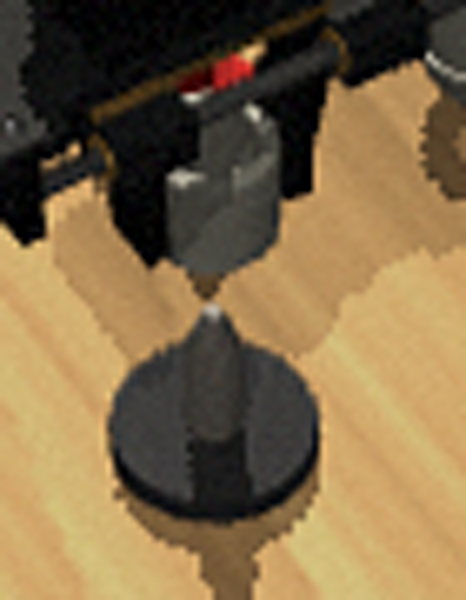

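The sleeve's right edge (side px ≈342.2) is where it should be for a sleeve centred within about 1 mm. Its left edge is hidden by the near pad. Descending partway along the pin, watching the force.

```bash
python3 -m crank '[2,-1,15,-0.006,20, 2,-1,30,-0.006,20, 2,-1,40,-0.006,20, 2,-1,50,-0.006,20, 2,-1,60,-0.006,20, 2,-1,70,-0.006,20, 2,-1,70,-0.006,20, 2,-1,70,-0.006,20]' 25; python3 -c "
from h import *
go([.5185,-.0007,.0455])"
```

```text
clock: 6.38
eef_pos: [0.5184, 0.0011, 0.08]
ee_rot: [-2.219, -2.223, 0.001]
force: [0.8, 0.1, -0.9]
gripper_width: 0.0432
shift mm [-1.8  0.2 34.5] turn 0.0017 pos [0.5184 0.0011 0.08  ] tilt [-1.1e-03 -2.0e-04 -1.0e+00] F [ 0.8  0.1 -0.9] w 0.0432 t 6.38
```

```bash
python3 -m crank '[-1,0,8,0,20, -1,0,16,0,20, -1,0,24,0,20, -1,0,30,0,20, -1,0,33,0,20, -1,0,33,0,20, -1,0,33,0,20]' 25; python3 -c "
from h import *
go([.5185,-.0007,.0447])"
```

```text
clock: 6.97
eef_pos: [0.5186, 0.0003, 0.0473]
ee_rot: [-2.219, -2.223, 0.0]
force: [0.5, -0.0, -0.6]
gripper_width: 0.0436
shift mm [-1.  -0.1  2.6] turn 0.0019 pos [5.186e-01 3.000e-04 4.730e-02] tilt [-3.e-04 -0.e+00 -1.e+00] F [ 0.5 -0.  -0.6] w 0.0436 t 6.97
```

```bash
python3 -m crank '[0,0,1,0,20, 0,0,2,0,20, 0,0,2,0,20, 0,0,2,0,20, 0,0,2,0,60, 0,0,2,0,70, 0,0,2,0,70, 0,0,2,0,70, 0,0,2,0,70, 0,0,2,0,70]' 25; python3 -c "
from h import *
go([.5185,-.0007,.0447])"
```

```text
clock: 7.8
eef_pos: [0.5187, 0.0003, 0.0456]
ee_rot: [-2.219, -2.224, -0.0]
force: [0.0, 0.6, 0.1]
gripper_width: 0.0607
shift mm [-1.  -0.2  0.9] turn 0.002 pos [5.187e-01 3.000e-04 4.560e-02] tilt [ 1.e-04  1.e-04 -1.e+00] F [0.  0.6 0.1] w 0.0607 t 7.8
```

```bash
python3 -m crank '[0,0,-20,0,75, 0,0,-40,0,75, 0,0,-75,0,75, 0,0,-100,0,90, -10,-2,-103,0,90, -50,-9,-103,0,90, -90,-17,-103,0,90, -130,-24,-103,0,90, -150,-27,-103,0,90, -150,-27,-103,0,90, -150,-27,-103,0,90, -150,-27,-103,0,90]' 25
python3 - <<'E'
from h import *
from workcell import read_camera
go([.492,-.1495,.032])
s=read_camera("side")[:,:,::-1]
t=read_camera("top")[:,:,::-1]
c=np.hstack([cv2.resize(s[200:350,290:450],(400,375),interpolation=cv2.INTER_CUBIC),cv2.resize(t[140:290,230:390],(400,375),interpolation=cv2.INTER_CUBIC)])
cv2.imwrite("pics/c4.png",c)
E
```

```text
clock: 8.8
eef_pos: [0.4918, -0.1488, 0.148]
ee_rot: [-2.217, -2.224, -0.0]
force: [-0.0, 0.7, -0.5]
gripper_width: 0.078
shift mm [ -0.8   0.3 116. ] turn 0.0029 pos [ 0.4918 -0.1488  0.148 ] tilt [-9.e-04  1.e-03 -1.e+00] F [-0.   0.7 -0.5] w 0.078 t 8.8
```

View pics/c4.png

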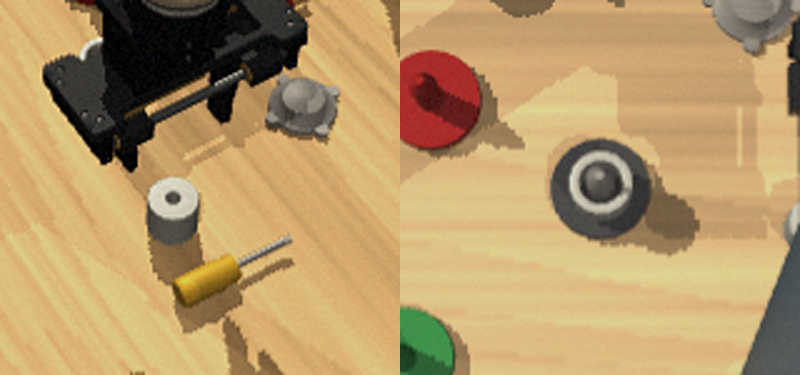

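The wide sleeve is over the dark pin at top px (470,214 → crop 600,182), with the tip showing through it. The open gripper is above the narrow sleeve at side (359,282). I'll grip that one now.

```bash
python3 -m crank '[-1,0,40,0.003,90, -1,0,75,0.003,90, -1,0,100,0.003,90, -1,0,115,0.003,90, -1,0,115,0.003,90, -1,0,115,0.003,90, -1,0,115,0.003,20, -1,0,115,0.003,20, -1,0,115,0.003,20, -1,0,115,0.003,20, -1,0,115,0.003,20, -1,0,115,0.003,20, -1,0,115,0.003,20, -1,0,115,0.003,20, -1,0,115,0.003,20, -1,0,115,0.003,20, -1,0,115,0.003,20]' 30; python3 -c "
from h import *
go([.46,.316,.18])"
```

```text
clock: 10.32
eef_pos: [0.4922, -0.1508, 0.0338]
ee_rot: [2.222, 2.22, 0.001]
force: [-0.6, 0.9, 5.0]
gripper_width: 0.0423
shift mm [ 466.8  -32.6 -146.1] turn -0.001 pos [ 0.4922 -0.1508  0.0338] tilt [ 6.e-04  2.e-04 -1.e+00] F [-0.6  0.9  5. ] w 0.0423 t 10.32
```

```bash
python3 -m crank '[0,0,-40,0,20, 0,0,-80,0,20, 0,0,-120,0,20, 0,0,-146,0,20, 38,-3,-146,0,20, 76,-6,-146,0,20, 114,-8,-146,0,20, 152,-11,-146,0,20, 190,-14,-146,0,20, 228,-17,-146,0,20, 266,-20,-146,0,20, 304,-22,-146,0,20, 342,-25,-146,0,20, 380,-28,-146,0,20, 418,-31,-146,0,20, 450,-33,-146,0,20, 467,-33,-146,0,20, 467,-33,-146,0,20, 467,-33,-146,0,20, 467,-33,-146,0,20]' 30
python3 - <<'E'
from h import *
from workcell import read_camera
go([.46,.316,.0385])
s=read_camera("side")[:,:,::-1]
t=read_camera("top")[:,:,::-1]
c=np.hstack([cv2.resize(s[60:260,150:350],(400,400),interpolation=cv2.INTER_CUBIC),cv2.resize(t[110:310,60:260],(400,400),interpolation=cv2.INTER_CUBIC)])
cv2.imwrite("pics/c5.png",c)
E
```

```text
clock: 11.98
eef_pos: [0.4596, 0.3141, 0.179]
ee_rot: [2.224, 2.217, -0.003]
force: [-0.1, -0.6, -0.9]
gripper_width: 0.0425
shift mm [  2.2   0.6 140.5] turn -0.0032 pos [0.4596 0.3141 0.179 ] tilt [-9.0e-04 -2.1e-03 -1.0e+00] F [-0.1 -0.6 -0.9] w 0.0425 t 11.98
```

View pics/c5.png

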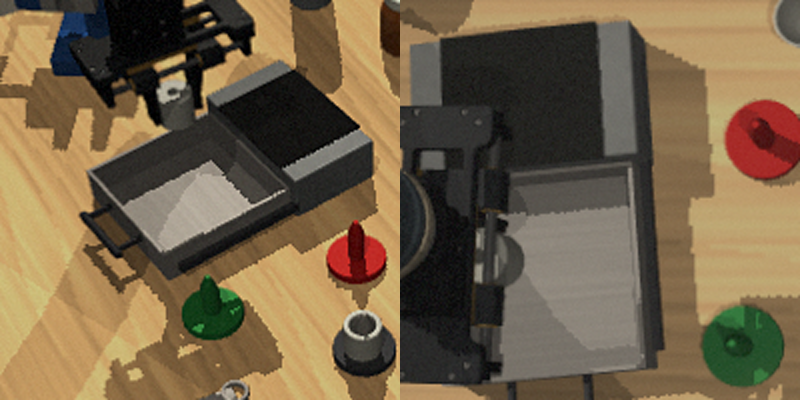

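The narrow sleeve hangs over the drawer, and the wide one sits down on the dark foot at side (332,232). Lowering it in.

```bash
python3 -m crank '[2,1,35,0,20, 2,1,70,0,20, 2,1,100,0,20, 2,1,120,0,20, 2,1,130,0,20, 2,1,136,0,20, 2,1,139,0,20, 2,1,139,0,20, 2,1,139,0,20, 2,1,139,0,20]' 30; python3 -c "
from h import *
go([.46,.316,.0383])"
```

```text
clock: 12.92
eef_pos: [0.4612, 0.3188, 0.0418]
ee_rot: [2.223, 2.22, 0.004]
force: [-0.1, -0.4, -1.2]
gripper_width: 0.0424
shift mm [-2.8 -1.2  3.5] turn -0.0012 pos [0.4612 0.3188 0.0418] tilt [ 0.0019  0.0018 -1.    ] F [-0.1 -0.4 -1.2] w 0.0424 t 12.92
```

```bash
python3 -m crank '[0,0,2,0,20, 0,0,3,0,20, 0,0,3,0,20, 0,0,3,0,20, 0,0,3,0,55, 0,0,3,0,65, 0,0,3,0,75, 0,0,3,0,75, 0,0,3,0,75, 0,0,3,0,75, 0,0,-20,0,75, 0,0,-50,0,75, 0,0,-90,0,75, 0,0,-130,0,75, 0,0,-150,0,75, 0,0,-150,0,75, 0,0,-150,0,75]' 30
python3 - <<'E'
from h import *
from workcell import read_camera
go([.46,.316,.0385])
s=read_camera("side")[:,:,::-1]
t=read_camera("top")[:,:,::-1]
c=np.hstack([cv2.resize(s[60:260,150:350],(400,400),interpolation=cv2.INTER_CUBIC),cv2.resize(t[130:330,190:390],(400,400),interpolation=cv2.INTER_CUBIC)])
cv2.imwrite("pics/c6.png",c)
cv2.imwrite("pics/c7.png",np.hstack([cv2.resize(s[205:255,305:360],(440,400),interpolation=cv2.INTER_CUBIC),cv2.resize(t[185:245,280:340],(360,400),interpolation=cv2.INTER_CUBIC)]))
cv2.imwrite("pics/side6.png",s)
for P in [(.5185,.002,.052),(.5185,.002,.012)]: print(pix("side",P),pix("top",P))
E
```

```text
clock: 14.33
eef_pos: [0.4608, 0.3187, 0.1918]
ee_rot: [-2.222, -2.22, -0.005]
force: [-0.8, -0.9, -0.2]
gripper_width: 0.0652
shift mm [ -3.   -1.1 153.3] turn -0.0009 pos [0.4608 0.3187 0.1918] tilt [ 0.0019  0.0022 -1.    ] F [-0.8 -0.9 -0.2] w 0.0652 t 14.33
[331.87652943 222.32481818] [309.54868958 212.2519264 ]
[332.04969819 233.47613555] [309.80320459 215.70918442]
```

View pics/c6.png

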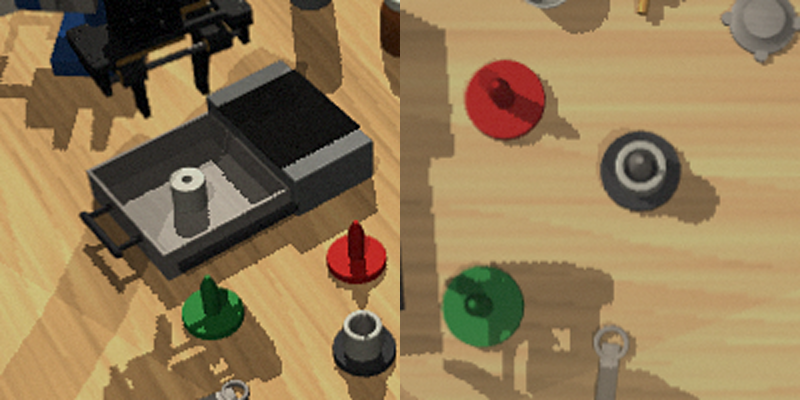

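View pics/c7.png

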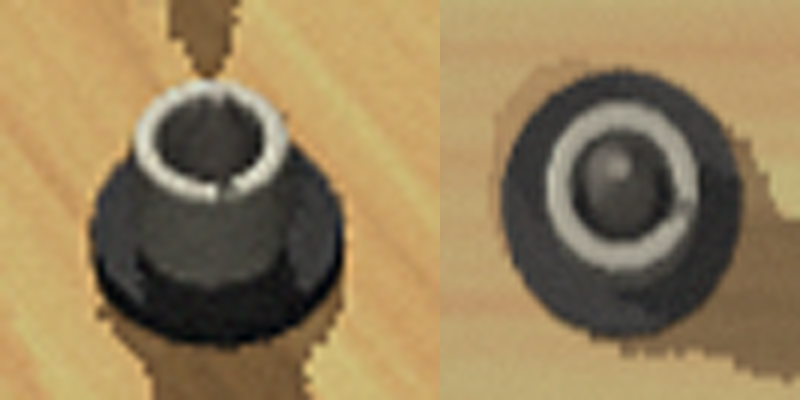

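The wide sleeve is flat on the foot: its ring centre in the side view is at (331.4,222.3), against (331.9,222.3) predicted for fully down. The narrow sleeve stands on the drawer floor at side (244,160), and the gripper is clear of everything. Handing in.

```bash
python3 -c "
from workcell import ctrl
print(ctrl.close_job())"
```

```text
the job is handed in; nothing more can be done
None
```

Both sleeves are sorted, and I handed the job in at about 14.4 s of the 56 s allowed. I first slid the wide-bore sleeve down the dark steel pin to its foot and released it. Then I stood the narrow-bore sleeve upright near the middle of the drawer floor.

- **Wide sleeve:** in the last side picture, its top ring is within 1 px of where a fully seated sleeve should appear. The top view shows the pin tip inside the bore.
- **Narrow sleeve:** the last side picture shows it standing upright in the drawer, clear of the walls.
- **Gripper and forces:** the gripper was open about 15 cm above the drawer, touching nothing. The highest force I read between moves was about 5 N, far under the limits.
- **Look-alikes:** the green and red ones were left alone, and the arm only passed above the bench between moves.
- **Small disagreements:**
    - Measured tool positions differed from the commanded ones by up to 3 mm.
    - The narrow sleeve read about 42.4 mm wide in the gripper, against its stated 44 mm. Neither affected the result.

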